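# Index the ring-setting head one station and lock it

## Task

Index the ring-setting head on the bench to its next station: pull its sprung wing knob up, turn it counter-clockwise (seen from above) and let it snap fully down into the next notch, which you have to find by feel, never forcing the knob's dog hard against the ring or the notch. Then swing the flat keeper latch fully home over the knob's flange, let go, and leave the other things on the bench where they are.

Things in the scene. Friction and masses are not known exactly. Their poses are not given: they have to be found in the camera images.
- head: The ring-setting head, a grey cast base 110 x 330 x 22 mm fixed to the bench, standing on it at any place and yaw. Origin: on the bench directly under the knob's axis. Its z is up; the knob's shaft carries a work arm, 30 mm above the bench, with a silver ring on a wooden peg (top at 60 mm, 85 mm from the axis, towards the head's +y at the start), which swings with the knob to the next station; along its -y, 95 mm off, is the keeper's pivot.
- knob_grip (a point): Grip point of the steel wing knob, on its vertical axis. The wing is an upright bar 36 mm long, 14 mm thick and 32 mm tall that rises from a round flange 54 mm across and 6 mm thick. This point is 13 mm under the wing's top and 18 mm above the flange's top (at 76 mm above the bench when seated). It rises and turns with the knob; its x runs along the wing, to the side of the dog, y across its thickness, z up. At the start x lies 30 deg clockwise of the head's x.
- knob_pull (a joint): How far the knob is pulled up, m: 0 seated in a notch, 0.007 when its dog rests on top of the index ring between notches, 0.014 at the upper stop. A spring draws it down with 6 N at 0, rising to 10 N at the stop; it is damped (80 N per m/s), so pull it slowly; let go, it drops in about 0.1 s. Sideways the knob does not move.
- knob_turn (a joint): Turn of the knob, rad, counter-clockwise from above positive: about 0 in the start notch; stops at -0.12 and 1.5. The next notch is clamped by hand with its middle anywhere from 0.79 to 1.31 rad, and is only about 0.05 rad wider each way than the dog, so it must be felt for: the dog rides on the ring (pull reading 0.007) until it is over the notch, and then drops.
- dog_tip (a point): Outer end of the dog, on its axis, 37 mm from the knob's axis. To find the notch let the spring press the dog on the ring, and turn the knob slowly in steps of about 0.03 rad until it drops. A clamped knob cannot drop: fingers opened 2 mm wider than the wing still turn it. 
- dog: The dog: a square steel key of 6 x 6 mm that sticks out radially under the knob's flange, to 37 mm from the knob's axis, along the wing, and drops into the ring's notches, 7 mm deep. Origin on the knob's axis. It must not be pressed on anything with more than 25 N (about 1 N m at the knob): turning the knob firmly before it has been lifted 7 mm or on after the dog has dropped, or pushing the knob down on the ring, does that.
- keeper (a joint): Swing of the keeper, rad: 0 home, its tongue over the flange of the seated knob; positive swung open (its tongue goes to the head's +x, its post to -x), 1.0 to 1.5 at the start. Stiff pivot, stays where left; needs about 1.5 N at the post; a stop at 0. While the knob is not fully down the tongue meets the flange's edge and does not come home.
- keeper_post (a point): The keeper's handle: an upright round steel post, 12 mm diameter, 34 mm tall, at the short end of the flat latch, 45 mm from its pivot. This point is on its axis, half-way up, 82 mm above the bench; the post stands on the latch, whose top is 65 mm above the bench.
- keeper_pivot (a point): On the keeper's vertical pivot axis, at the height of keeper_post; 95 mm from the knob's axis, towards the head's -y. Fixed to the head, with the head's axes.
- graver: A loose hand graver lying on the bench, 150 mm long, not to be disturbed; origin under its middle.
- block: A loose steel bench block, 60 x 60 x 22 mm, not to be disturbed; origin under its centre.
- bowl: A loose green plastic bowl, 80 mm across, 40 mm tall, not to be disturbed; origin under its centre.
- loupe: A loose black loupe, 34 mm across, 30 mm tall, not to be disturbed; origin under its centre.
- tin: A loose small white jar with a blue lid, 60 mm across, 45 mm tall, not to be disturbed; origin under its centre.
- shank: A loose plain silver ring, 24 mm across, 8 mm tall, not to be disturbed; origin under its centre.
- mallet: A loose hammer lying on the bench, 220 mm long, not to be disturbed; origin under its handle's middle.

How it is judged:
By the outcome, as a careful person would: the job done as asked, in the order asked, and still so for the second after the job is handed in, with the robot touching nothing.
It also fails if it takes over 58 s, if anything falls off the work surface, if the arm or the gripper's body presses on something with over 40 N, if the wrist force passes 120 N, or if a joint passes its speed limit or range.

## Robot

A 6-joint arm with a two-finger parallel gripper is mounted at the origin on the work surface. World frame = base frame: x ahead of the robot, y to its left, z up, the work surface at z = 0. Lengths are in m, angles in rad, forces in N, time in s.
With the tool pointing down it reaches from about 0.325 to 0.85 m from the base axis. Payload 15.5 kg.
Tool frame: the origin (TCP) lies midway between the tips of the shut fingers; the grasp point (between the pads) lies 19 mm behind it; y points along the fingers, x is the direction in which the jaws open and shut, and the axes are right-handed (so a half turn about y gives the same grasp; the last joint's range is limited). The gripper opens to 91 mm and grips with 3 to 60 N. Pads are 32 mm wide; open, the fingers measure 118 mm over their backs; the gripper's body (76 mm by 178 mm) begins 60 mm behind the grasp point.
Start: joints at [1.008, 0.494, 1.345, -0, 1.302, -0.096], TCP at [0.282, 0.558, 0.214] pointing down, gripper open.
Joint ranges: [-2.91, 2.91], [-0.82, 2.16], [0.22, 2.67], [-1.22, 4.37], [0.12, 2.79], [-3.08, 3.08]. Speed limits (rad/s): [1.89, 1.89, 2.57, 3.01, 3.01, 3.01].

## Interface

Orientations are given as a unit quaternion [x, y, z, w].
In Python, from station import monitor, cams, ticket gives the robot as it stands. The module is installed in compiled form; this text tells all that it offers.
- The arm moves only by the shell command python3 -m jog 'ROWS' [FORCE]. ROWS is JSON, a list of rows, each an object with "fingers": the opening in per cent of the stroke, from 0 (shut) to 100 (fully open); "linear": the shift along the world's x, y, z in cm, a list of three; "rotation": the turn, a rotation vector about the world's x, y, z in rad, a list of three. In form: [{"fingers": fingers, "linear": [dx, dy, dz], "rotation": [wx, wy, wz]}, ...]. A call has 1 to 5 rows; each row shifts and turns the commanded pose from where the row before left it; what a row does not reach is not made up. A row lasts 1/8 s, in which the tool goes at most 62.5 mm and 10.7 degrees, less where a joint would pass 70% of its speed; a pose out of reach is approached as far as the arm can. A call with a gripper value outside its range is refused whole. The fingers move at their own pace and stop on an object; FORCE is the grip in N (left out, the last holds). Time passes only in rows, so rows that do not move let the fingers close. It gives the time, the measured TCP pose, the force and the opening at its end, in the units of the state.
- monitor.state(): the state, without advancing time (a new reading comes with each control period).
- cams.capture(name): name is "scene" or "top" or "wrist"; returns a dict with "img" (480x640x3 uint8, red, green, blue), "fx", "fy", "cx", "cy" (pixels), "eye" and "attitude" of the camera in the world. Camera axes: x right, y down, z forward; pixel columns grow to the right and rows downward; lengths in m; the calibration is good to about 2 mm. The wrist camera is an equidistant fisheye: a pixel r from the principal point sees the ray r / f radians off the axis. A picture is of the moment at which its call begins. There is no depth.
- ticket.close_job(): hands the job in, once; it reports no verdict.
Trained networks look in a picture, given as the dict that the camera call returned (one of the last four; its "shot" number tells which), for a name from the list of things; names that differ only in an ending like _2 or _b are one class to them, and where a whole thing is asked for, a point or a joint stands for the part that bears it (a point fixed in the world has none). Each returns a list of dicts, best first, with "p" (0 to 1); they miss things now and then, are a little off and sometimes report something else, mostly with a low value. They report only what shows in the picture. A call takes as long as a camera call.
- cams.recognise(label, picture): "extent" ([centre column, centre row, width, height] in pixels, round what is visible of it).
The state is a dict: "time": time; "joints": joint angles; "joint_vel": joint speeds; "tau": joint torques, N m; "eef_pos": TCP position; "tool_rot": TCP orientation; "wrist_force": force on the tool from outside, world axes, zero at the start; "torque": the same for the moment, N m; "opening": opening from 0.0 (shut) to 1.0 (fully open).
Only numpy, scipy, OpenCV 4.12 (cv2) and the standard library are available. Lean on these libraries where they do the work, as an engineer would, in place of code of your own. Each camera call takes 0.05 s, during which the arm holds its last target.

## Working session

There is one attempt and no reset: what is moved stays moved. The work goes in short steps, Python scripts to look and compute and a shell command to move; the robot and the scene stay as the last step left them, time stands still between calls to the robot, and variables do not carry over. Pictures are saved under pics/ and viewed, and the job is handed in when it is done.

```bash
mkdir -p pics; ls; cat > h.py <<'E'
import numpy as np, cv2
from scipy.spatial.transform import Rotation as R
from station import monitor, cams, ticket
def rot(att):
    a=np.array(att,float)
    return a if a.shape==(3,3) else R.from_quat(a).as_matrix()
def ray(c,u,v,fish=False):
    x=(u-c['cx'])/c['fx'];y=(v-c['cy'])/c['fy']
    if fish:
        r=np.hypot(x,y); d=np.array([np.sin(r)*x/(r+1e-9),np.sin(r)*y/(r+1e-9),np.cos(r)])
    else: d=np.array([x,y,1.])
    return rot(c['attitude'])@d
def onz(c,u,v,z,fish=False):
    d=ray(c,u,v,fish);e=np.array(c['eye']);return e+d*(z-e[2])/d[2]
def proj(c,p,fish=False):
    q=rot(c['attitude']).T@(np.array(p)-np.array(c['eye']))
    if fish:
        r=np.hypot(q[0],q[1]);t=np.arctan2(r,q[2]);return c['cx']+c['fx']*t*q[0]/r,c['cy']+c['fy']*t*q[1]/r
    return c['cx']+c['fx']*q[0]/q[2],c['cy']+c['fy']*q[1]/q[2]
def save(c,n): cv2.imwrite('pics/'+n+'.png',cv2.cvtColor(c['img'],cv2.COLOR_RGB2BGR))
E
python3 - <<'E'
from h import *
print(monitor.state())
for n in ['scene','top','wrist']:
    c=cams.capture(n); save(c,n+'0'); print(n,{k:v for k,v in c.items() if k!='img'})
    for l in ['head','knob_grip','dog_tip','keeper','keeper_post']:
        r=cams.recognise(l,c); print(l,[(np.round(x['extent'],1).tolist(),round(x['p'],2)) for x in r[:2]])
E
```

```text
pics
{'time': 0.0, 'joints': array([ 1.00750661e+00,  4.94183933e-01,  1.34613392e+00, -1.28732674e-05,
        1.30251232e+00, -9.54926467e-02]), 'joint_vel': array([ 0.00031265,  0.00079541,  0.00085423,  0.00074119,  0.00054419,
       -0.00029561]), 'tau': array([-5.38674467e-04, -8.78838515e+01, -3.81850111e+01,  7.05706445e-02,
        5.35389595e-02, -1.94366260e-05]), 'eef_pos': array([0.28161489, 0.55752491, 0.21333686]), 'tool_rot': array([ 0.6024668 ,  0.37010935, -0.37089113, -0.60207357]), 'wrist_force': array([-0.56325817,  0.61933347,  0.16397778]), 'torque': array([ 0.02552616, -0.02121659,  0.00830993]), 'opening': 1.0019872327401282}
scene {'fx': 603.7403794618726, 'fy': 603.7403794618726, 'cx': 311.69011855120664, 'cy': 246.1887853360449, 'eye': array([ 1.17756445, -0.80373526,  0.80458925]), 'attitude': array([ 0.84870409,  0.24922422, -0.13325043, -0.44702683]), 'shot': 1}
head [([283.7, 285.2, 153.8, 89.7], 0.78), ([291.6, 327.7, 20.5, 18.4], 0.16)]
knob_grip [([291.9, 261.1, 27.5, 31.8], 0.74)]
dog_tip []
keeper [([257.5, 271.2, 49.3, 39.1], 0.83)]
keeper_post [([256.5, 272.2, 51.3, 34.6], 0.72)]
top {'fx': 617.6133009906854, 'fy': 617.6133009906854, 'cx': 315.477721627826, 'cy': 234.94791794295995, 'eye': array([0.49614781, 0.09444355, 1.43460241]), 'attitude': array([ 0.71678171, -0.69694876,  0.01420059, -0.01687419]), 'shot': 2}
head [([347.1, 228.2, 152.7, 95.3], 0.94), ([346.1, 226.4, 23.5, 22.9], 0.67)]
knob_grip [([344.6, 226.9, 21.6, 27.4], 0.96)]
dog_tip [([347.2, 230.8, 147.0, 95.8], 0.74)]
keeper [([382.8, 239.4, 13.1, 61.7], 0.84)]
keeper_post [([384.0, 237.1, 8.7, 52.8], 0.81)]
wrist {'fx': 371.64829954431775, 'fy': 371.64829954431775, 'cx': 319.9966878586645, 'cy': 236.9183431900417, 'eye': array([0.21263016, 0.5925083 , 0.3836592 ]), 'attitude': array([0.84363125, 0.51897007, 0.07221111, 0.117226  ]), 'shot': 3}
head []
knob_grip []
dog_tip []
keeper []
keeper_post []
```

View pics/scene0.png

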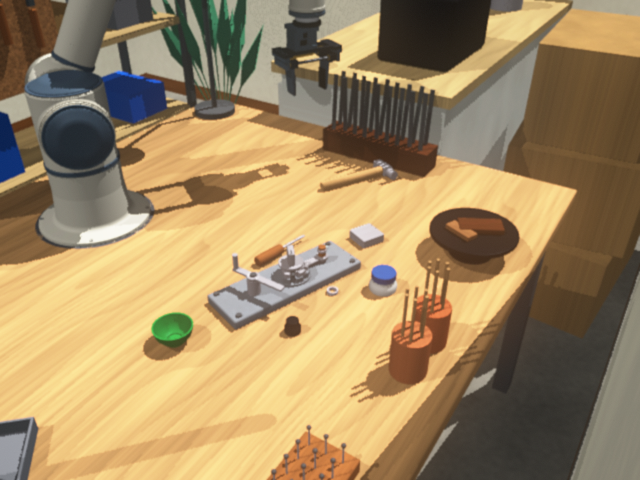

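View pics/top0.png

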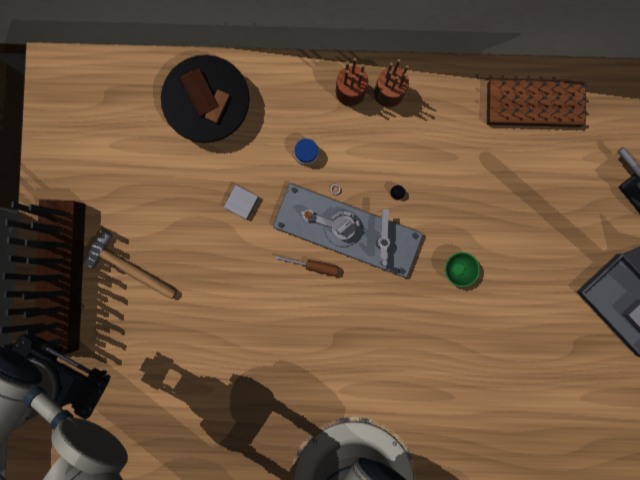

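```bash
python3 - <<'E'
import cv2
a=cv2.imread('pics/top0.png')[150:310,250:450]; cv2.imwrite('pics/topz.png',cv2.resize(a,None,fx=4,fy=3.75,interpolation=cv2.INTER_CUBIC))
a=cv2.imread('pics/scene0.png')[210:350,190:377]; cv2.imwrite('pics/scz.png',cv2.resize(a,None,fx=4,fy=4,interpolation=cv2.INTER_CUBIC))
E
```

```text
(no output)
```

View pics/topz.png

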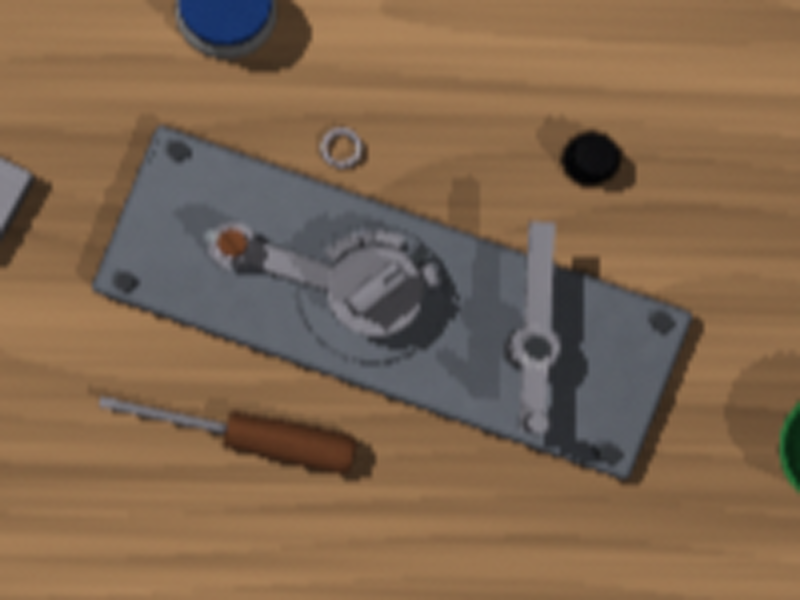

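View pics/scz.png

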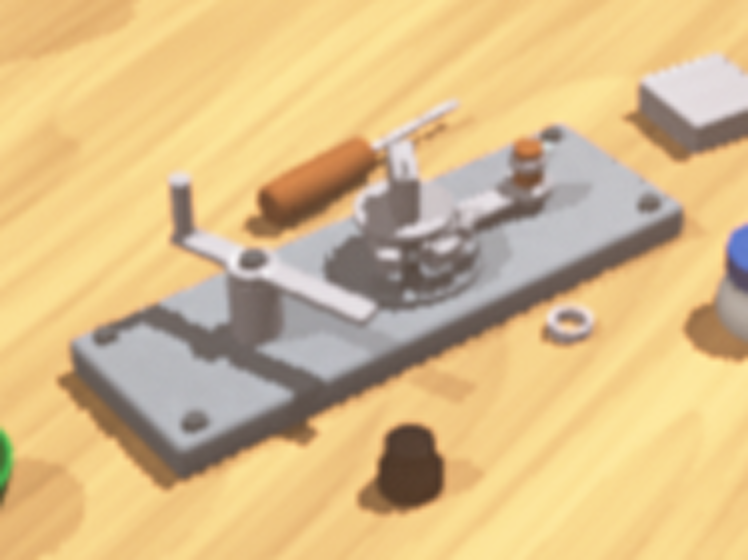

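```bash
cat > t.py <<'E'
from h import *
c=cams.capture('top')
f=lambda u,v,z: onz(c,250+u/4,150+v/3.75,z)[:2]
C=[f(*p,0.022) for p in [(158,125),(692,315),(630,480),(95,290)]]
print(np.round(C,4)); print([np.linalg.norm(C[i]-C[i-1]) for i in range(4)])
yv=(C[0]-C[1]+C[3]-C[2]);yv/=np.linalg.norm(yv)
print('head yaw',np.arctan2(-yv[0],yv[1]), 'center',np.mean(C,0))
print('knob wing top',f(381,287,.089)); 
print('pivot',f(538,347,.068),'post',f(535,425,.099),'tongue end',f(541,225,.065))
print('peg',f(233,242,.06))
w=[f(345,298,.089),f(408,268,.089)];d=w[1]-w[0];print('wing ang',np.arctan2(d[1],d[0]))
for l in ['graver','block','bowl','loupe','tin','shank','mallet']:
    r=cams.recognise(l,c); 
    if r: e=r[0]['extent'];print(l,r[0]['p'],e,onz(c,e[0],e[1],.015))
E
python3 t.py
```

```text
[[ 0.6752  0.1637]
 [ 0.5672 -0.1452]
 [ 0.4658 -0.112 ]
 [ 0.573   0.1967]]
[np.float64(0.10744293169389295), np.float64(0.3272290705127635), np.float64(0.10676985078881421), np.float64(0.32675507317601427)]
head yaw -0.3352128573065813 center [0.57030459 0.02580186]
knob wing top [0.57543533 0.03594907]
pivot [ 0.54364917 -0.05269513] post [ 0.497601   -0.04878198] tongue end [ 0.61613045 -0.05300486]
peg [0.60164497 0.11789439]
wing ang -1.072541255337814
graver 0.64 [308.0, 265.6, 64.2, 18.6] [0.48760531 0.11587037 0.015     ]
block 0.84 [241.7, 201.6, 36.7, 33.1] [0.63071712 0.27300461 0.015     ]
bowl 0.63 [464.4, 270.0, 35.5, 35.7] [ 0.48762441 -0.24296188  0.015     ]
loupe 0.43 [397.8, 192.1, 14.1, 15.0] [ 0.6627122  -0.08635833  0.015     ]
tin 0.93 [306.1, 151.7, 31.8, 29.4] [0.75068813 0.12781161 0.015     ]
shank 0.31 [397.3, 189.9, 13.4, 16.3] [ 0.66777535 -0.08509219  0.015     ]
mallet 0.6 [129.6, 263.9, 89.4, 69.3] [0.47996826 0.52583905 0.015     ]
```

```bash
python3 - <<'E'
from h import *
s=monitor.state(); M=R.from_quat(s['tool_rot']).as_matrix(); print(np.round(M,3))
print('jaw yaw',np.arctan2(M[1,0],M[0,0]),s['time'])
E
```

```text
[[ 0.451 -0.    -0.893]
 [ 0.893 -0.     0.451]
 [-0.    -1.     0.   ]]
jaw yaw 1.1030114750820965 1.3
```

```bash
python3 -m jog '[{"fingers":45,"linear":[2.4,-4.3,-0.5],"rotation":[0,0,-0.03]},{"fingers":45,"linear":[2.4,-4.3,-0.5],"rotation":[0,0,-0.03]},{"fingers":45,"linear":[2.4,-4.3,-0.5],"rotation":[0,0,-0.03]},{"fingers":45,"linear":[2.4,-4.3,-0.5],"rotation":[0,0,-0.03]},{"fingers":45,"linear":[2.4,-4.3,-0.5],"rotation":[0,0,-0.03]}]' 20
python3 -m jog '[{"fingers":45,"linear":[2.4,-4.3,-0.5],"rotation":[0,0,-0.03]},{"fingers":45,"linear":[2.4,-4.3,-0.5],"rotation":[0,0,-0.03]},{"fingers":45,"linear":[2.4,-4.3,-0.5],"rotation":[0,0,-0.03]},{"fingers":45,"linear":[2.4,-4.3,-0.5],"rotation":[0,0,-0.03]},{"fingers":45,"linear":[2.4,-4.3,-0.5],"rotation":[0,0,-0.04]}]'
python3 -m jog '[{"fingers":45,"linear":[2.4,-4.3,-0.5],"rotation":[0,0,-0.04]},{"fingers":45,"linear":[2.4,-4.3,-0.5],"rotation":[0,0,-0.04]}]'
```

```text
time: 1.92
eef_pos: [0.4025, 0.3415, 0.1889]
tool_rot: [-0.628, -0.324, 0.324, 0.628]
wrist_force: [0.9, -0.0, -0.6]
opening: 0.482
time: 2.55
eef_pos: [0.5226, 0.1264, 0.1639]
tool_rot: [0.652, 0.273, -0.273, -0.652]
wrist_force: [0.5, 1.0, 0.4]
opening: 0.452
time: 2.8
eef_pos: [0.5706, 0.0403, 0.1539]
tool_rot: [0.663, 0.246, -0.246, -0.663]
wrist_force: [2.0, -0.8, 0.2]
opening: 0.447
```

```bash
python3 - <<'E'
from h import *
c=cams.capture('wrist'); save(c,'w1'); s=monitor.state()
print(s['time'],s['eef_pos'],s['wrist_force'],s['torque'],s['joints']); M=R.from_quat(s['tool_rot']).as_matrix();print('jaw',np.arctan2(M[1,0],M[0,0]))
print(c['eye'],c['attitude'])
for n,p in dict(wing=(.5755,.036,.089),pivot=(.5437,-.053,.068),post=(.498,-.049,.099)).items(): print(n,proj(c,p,True))
E
```

```text
2.85 [0.57339356 0.03570335 0.15339755] [ 1.9440842  -7.14707049 -0.74395889] [-0.2895973  -0.11575768  0.0026954 ] [-0.04073431  0.48814592  1.54724638 -0.00182869  1.10409398 -0.74748827]
jaw 0.7075756258672281
[0.51985097 0.09862183 0.32360426] [0.92844048 0.34498784 0.04809857 0.12910534]
wing (np.float64(321.78381998528926), np.float64(261.6387716902024))
pivot (np.float64(217.08954627832247), np.float64(307.6717970895811))
post (np.float64(158.8440578839796), np.float64(283.3188788539798))
```

View pics/w1.png

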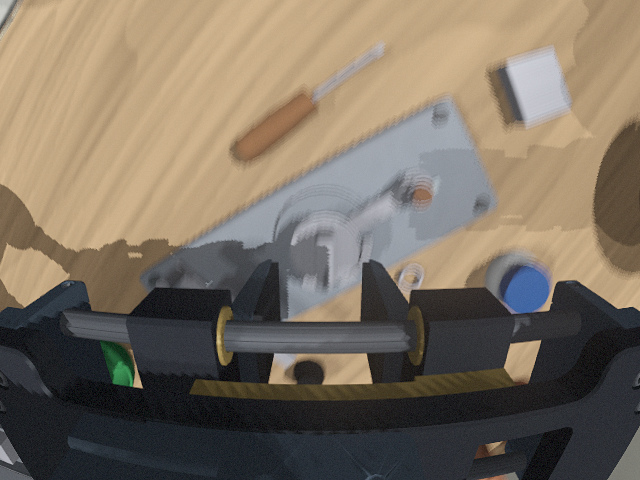

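```bash
python3 - <<'E'
from h import *
c=cams.capture('wrist'); s=monitor.state();print(s['eef_pos'],s['wrist_force'])
cv2.imwrite('pics/w2.png',cv2.cvtColor(cv2.resize(c['img'][160:300,220:420],None,fx=4,fy=4,interpolation=cv2.INTER_CUBIC),cv2.COLOR_RGB2BGR))
k=cams.recognise('knob_grip',c);print(k[:2])
import pickle; pickle.dump(c,open('w2.pkl','wb'))
for p in [(.5755,.036,.089),(.5755,.036,.058)]: print(proj(c,p,True))
E
```

```text
[0.57196587 0.03802172 0.15348248] [-0.62086507  0.81242402  0.53347633]
[{'extent': [328.4, 241.4, 71.0, 78.9], 'p': 0.72}]
(np.float64(323.1325092094975), np.float64(254.12229686500723))
(np.float64(322.7824016200576), np.float64(240.80583883272604))
```

View pics/w2.png

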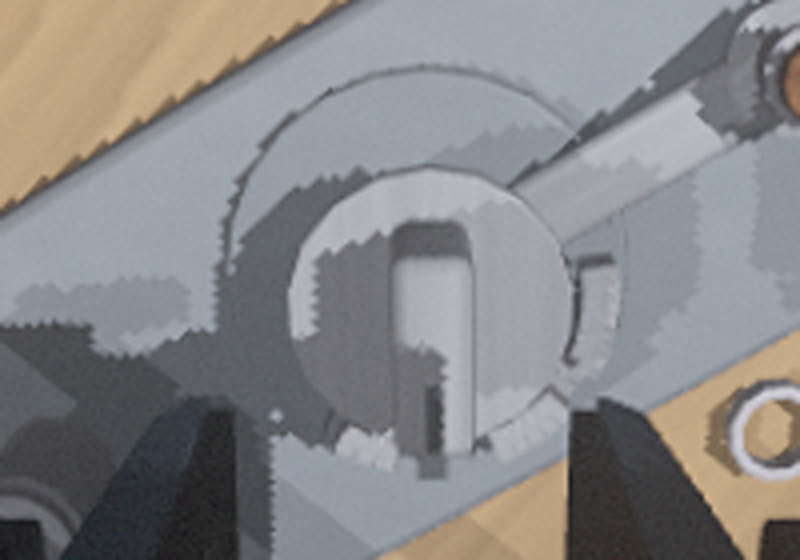

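```bash
python3 - <<'E'
from h import *
import pickle; c=pickle.load(open('w2.pkl','rb')); s=monitor.state()
t=s['eef_pos'];M=R.from_quat(s['tool_rot']).as_matrix()
print(t,'tip',proj(c,t,True)); print([proj(c,t+M[:,0]*d,True) for d in (-.0203,.0203)])
w=onz(c,328.3,248.7,.089,True);f=onz(c,328.5,237,.058,True);print(w,f)
b=onz(c,320.8,240,.089,True)
for q in (w,f): print('offset in tool x,z (mm)',1e3*(M.T@(q-t))[[0,2]])
E
```

```text
[0.57068255 0.03989344 0.15355655] tip (np.float64(321.964701541808), np.float64(284.0944273723576))
[(np.float64(281.07191861557914), np.float64(284.01599791134896)), (np.float64(362.81455857232356), np.float64(283.7934752520259))]
[0.57563123 0.04108765 0.089     ] [0.57680443 0.04098985 0.058     ]
offset in tool x,z (mm) [ 4.5336673 -2.3102565]
offset in tool x,z (mm) [ 5.36074197 -3.1445574 ]
```

```bash
python3 - <<'E'
from h import *
s0=monitor.state();c=cams.capture('wrist'); s=monitor.state();print(s0['eef_pos'],s['eef_pos'],s['wrist_force'],s['torque'])
cv2.imwrite('pics/w3.png',cv2.cvtColor(cv2.resize(c['img'][160:300,220:420],None,fx=4,fy=4,interpolation=cv2.INTER_CUBIC),cv2.COLOR_RGB2BGR))
import pickle; pickle.dump(c,open('w3.pkl','wb'))
E
```

```text
[0.57068255 0.03989344 0.15355655] [0.56990913 0.04111302 0.15367972] [-1.18245974 -0.27363243 -0.41235474] [-0.00496167  0.00035675 -0.03968461]
```

View pics/w3.png

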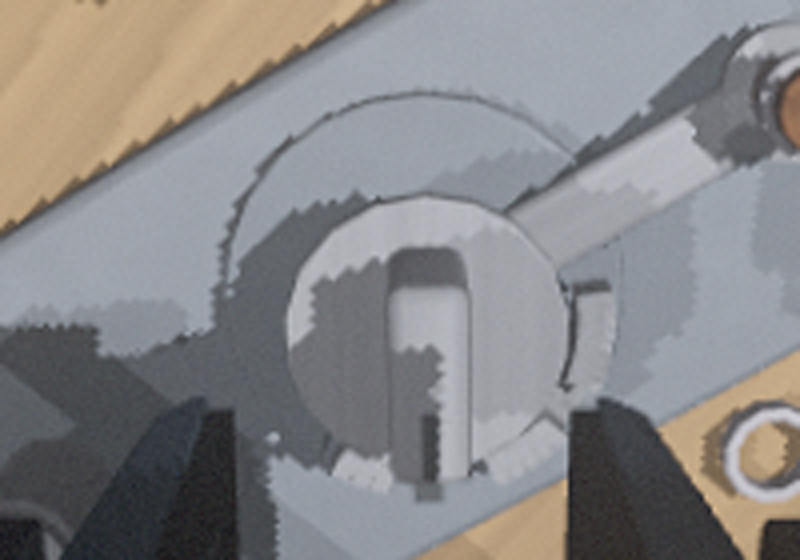

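```bash
python3 - <<'E'
from h import *
import pickle; c=pickle.load(open('w3.pkl','rb')); s=monitor.state()
t=s['eef_pos'];M=R.from_quat(s['tool_rot']).as_matrix()
print(t,s['time'],'tip',proj(c,t,True)); 
for o in (0,1.5):
  w=onz(c,327+o,255.4,.089,True);f=onz(c,327+o,244,.058,True);print(w,f)
  for q in (w,f): print('offset in tool x,z (mm)',1e3*(M.T@(q-t))[[0,2]])
# wing end edges
for v in (285,478): print(1e3*(M.T@(onz(c,327,160+v/4,.089,True)-t))[2])
for v in (197,): print(1e3*(M.T@(onz(c,327,160+v/4,.058,True)-t))[2]-27)
print([np.round(1e3*(M.T@(onz(c,220+u/4,255.4,.089,True)-t))[0],1) for u in (388,468)])
E
```

```text
[0.56990913 0.04111302 0.15367972] 3.0 tip (np.float64(320.99651229389855), np.float64(290.49031888156964))
[0.57526572 0.04125478 0.089     ] [0.57667411 0.04048057 0.058     ]
offset in tool x,z (mm) [ 4.16673639 -3.4128681 ]
offset in tool x,z (mm) [ 4.73611524 -4.92979102]
[0.57602328 0.04190493 0.089     ] [0.57752346 0.04121015 0.058     ]
offset in tool x,z (mm) [ 5.1650301  -3.41505754]
offset in tool x,z (mm) [ 5.85579878 -4.93174323]
13.213690519225603
-20.75095541731036
-5.497575097090184
[np.float64(-2.5), np.float64(10.8)]
```

```bash
python3 -m jog '[{"fingers":45,"linear":[0.3,0,-1.6],"rotation":[0,0,0]},{"fingers":45,"linear":[0.3,0,-1.6],"rotation":[0,0,0]},{"fingers":45,"linear":[0,0,-1.5],"rotation":[0,0,0]},{"fingers":45,"linear":[0,0,0],"rotation":[0,0,0]},{"fingers":45,"linear":[0,0,0],"rotation":[0,0,0]}]'
python3 - <<'E'
from h import *
s0=monitor.state();c=cams.capture('wrist'); s=monitor.state();print(s['time'],s0['eef_pos'],s['eef_pos'],s['wrist_force'],s['torque'])
cv2.imwrite('pics/w4.png',cv2.cvtColor(cv2.resize(c['img'][220:360,220:420],None,fx=4,fy=4,interpolation=cv2.INTER_CUBIC),cv2.COLOR_RGB2BGR))
import pickle; pickle.dump(c,open('w4.pkl','wb'))
t=s['eef_pos'];print(proj(c,t,True),proj(c,[t[0],t[1],.089],True))
E
```

```text
time: 3.62
eef_pos: [0.5759, 0.042, 0.107]
tool_rot: [-0.663, -0.247, 0.247, 0.663]
wrist_force: [0.1, 0.7, 0.7]
opening: 0.451
3.675 [0.57586954 0.04199225 0.1069912 ] [0.57606818 0.0419194  0.10728733] [-0.69524919  0.02344391  0.09168726] [-0.03371191  0.01352933  0.01976729]
(np.float64(320.81422456363754), np.float64(293.57960745840893)) (np.float64(320.74783420486716), np.float64(279.6659962936834))
```

View pics/w4.png

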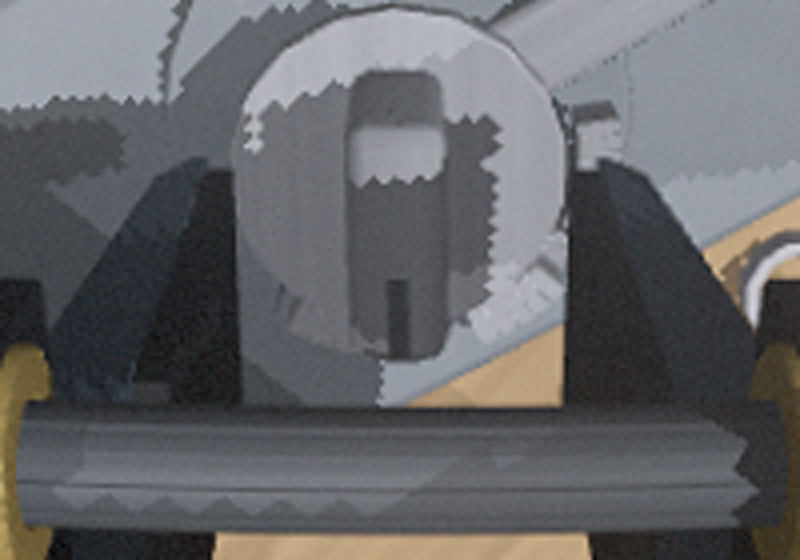

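```bash
python3 -m jog '[{"fingers":45,"linear":[-0.05,-0.05,-1.5],"rotation":[0,0,0]},{"fingers":45,"linear":[0,0,-1.5],"rotation":[0,0,0]},{"fingers":45,"linear":[0,0,-1.0],"rotation":[0,0,0]},{"fingers":45,"linear":[0,0,-0.4],"rotation":[0,0,0]},{"fingers":45,"linear":[0,0,0],"rotation":[0,0,0]}]' 30
```

```text
time: 4.3
eef_pos: [0.5752, 0.0414, 0.0626]
tool_rot: [-0.663, -0.247, 0.247, 0.663]
wrist_force: [-0.3, -0.3, -0.6]
opening: 0.451
```

```bash
python3 -m jog '[{"fingers":24,"linear":[0,0,0],"rotation":[0,0,0]},{"fingers":18,"linear":[0,0,0],"rotation":[0,0,0]},{"fingers":5,"linear":[0,0,0],"rotation":[0,0,0]},{"fingers":5,"linear":[0,0,0],"rotation":[0,0,0]}]' 30; python3 -c "
from h import *
s=monitor.state();print(s['eef_pos'],s['wrist_force'],s['torque'],s['opening'])"
```

```text
time: 4.8
eef_pos: [0.5755, 0.0414, 0.0631]
tool_rot: [0.663, 0.247, -0.247, -0.663]
wrist_force: [0.3, 0.9, 3.2]
opening: 0.154
[0.57554062 0.04138965 0.06314683] [0.29162484 0.93431842 3.18568196] [ 0.10885347 -0.01526201  0.06766234] 0.1541428809858515
```

```bash
python3 -m jog '[{"fingers":5,"linear":[0,0,0.2],"rotation":[0,0,0]},{"fingers":5,"linear":[0,0,0.2],"rotation":[0,0,0]},{"fingers":5,"linear":[0,0,0.2],"rotation":[0,0,0]},{"fingers":5,"linear":[0,0,0.2],"rotation":[0,0,0]},{"fingers":5,"linear":[0,0,0.2],"rotation":[0,0,0]}]'; python3 - <<'E'
from h import *
s=monitor.state();print(s['eef_pos'],s['wrist_force'],s['torque'],s['opening'])
c=cams.capture('scene'); cv2.imwrite('pics/s1.png',cv2.cvtColor(cv2.resize(c['img'][210:350,190:377],None,fx=4,fy=4,interpolation=cv2.INTER_CUBIC),cv2.COLOR_RGB2BGR))
s=monitor.state();print(s['eef_pos'],s['wrist_force'],s['torque'],s['opening'])
E
```

```text
time: 5.42
eef_pos: [0.5754, 0.0414, 0.073]
tool_rot: [0.663, 0.247, -0.247, -0.663]
wrist_force: [4.4, 0.7, -11.8]
opening: 0.152
[0.57539721 0.0413708  0.07300204] [  4.35532498   0.74339701 -11.77620466] [ 0.23443431 -0.99507005  0.03274747] 0.15177665638892854
[0.57547765 0.04139615 0.07322805] [ 4.14741582  1.66108028 -9.43186411] [ 0.20898305 -0.79030927 -0.00922787] 0.15110224317480767
```

View pics/s1.png

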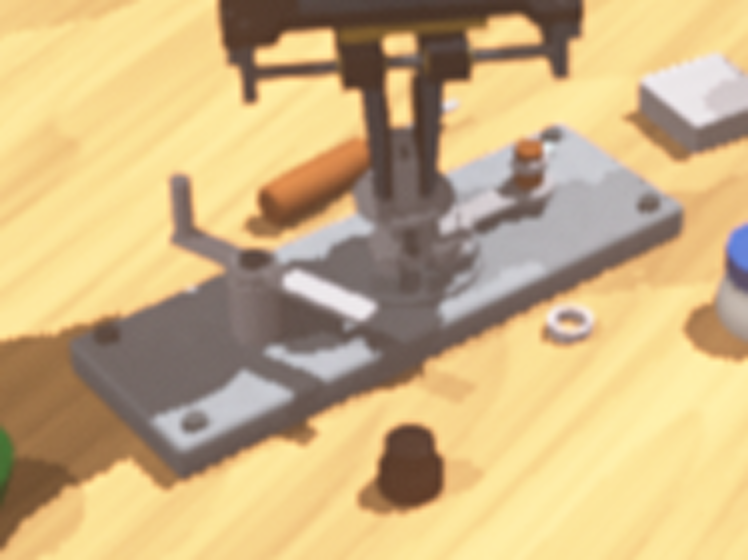

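```bash
python3 -m jog '[{"fingers":5,"linear":[0,0,0],"rotation":[0,0,0.04]},{"fingers":5,"linear":[0,0,0],"rotation":[0,0,0.08]},{"fingers":5,"linear":[0,0,0],"rotation":[0,0,0.08]},{"fingers":5,"linear":[0,0,0],"rotation":[0,0,0.08]}]'; python3 -c "
from h import *
s=monitor.state();print(s['eef_pos'],s['wrist_force'],s['torque'],s['opening']);M=R.from_quat(s['tool_rot']).as_matrix();print('jaw',np.arctan2(M[1,0],M[0,0]))"
```

```text
time: 5.98
eef_pos: [0.575, 0.041, 0.0729]
tool_rot: [0.621, 0.337, -0.338, -0.621]
wrist_force: [2.8, -2.7, -10.3]
opening: 0.148
[0.57503732 0.04102376 0.07287557] [  2.7684911   -2.72108445 -10.3126625 ] [-0.59284529 -0.58851074 -0.00957184] 0.14839706342696807
jaw 0.9956844287460163
```

```bash
python3 -m jog '[{"fingers":5,"linear":[0,0,0],"rotation":[0,0,0.08]},{"fingers":5,"linear":[0,0,0],"rotation":[0,0,0.08]},{"fingers":5,"linear":[0,0,0],"rotation":[0,0,0.08]},{"fingers":5,"linear":[0,0,0],"rotation":[0,0,0.08]},{"fingers":5,"linear":[0,0,0],"rotation":[0,0,0.05]}]'; python3 -c "
from h import *
s=monitor.state();print(s['eef_pos'],s['wrist_force'],s['torque'],s['opening']);M=R.from_quat(s['tool_rot']).as_matrix();print('jaw',np.arctan2(M[1,0],M[0,0]))"
```

```text
time: 6.6
eef_pos: [0.5747, 0.0404, 0.0728]
tool_rot: [0.549, 0.445, -0.447, -0.549]
wrist_force: [2.0, -8.9, -10.5]
opening: 0.15
[0.57474204 0.04039345 0.07277874] [  2.03085687  -8.94864465 -10.54862107] [-1.62619554 -0.45138684 -0.07728363] 0.1500096437609228
jaw 1.3652825872324006
```

```bash
python3 -m jog '[{"fingers":5,"linear":[0,0,-0.1],"rotation":[0,0,0]},{"fingers":5,"linear":[0,0,-0.15],"rotation":[0,0,0]},{"fingers":18,"linear":[0,0,0],"rotation":[0,0,0]},{"fingers":18,"linear":[0,0,0],"rotation":[0,0,0]},{"fingers":18,"linear":[0,0,0],"rotation":[0,0,0]}]'; cat > look.py <<'E'
from h import *
import sys
n=sys.argv[1]
s=monitor.state();print(s['time'],s['eef_pos'].round(4),'F',s['wrist_force'].round(1),'T',s['torque'].round(3),s['opening'].__round__(3));M=R.from_quat(s['tool_rot']).as_matrix();print('turn',np.arctan2(M[1,0],M[0,0])-.7115)
c=cams.capture('scene');w=cams.capture('wrist')
a=cv2.resize(c['img'][200:305,235:345],None,fx=4,fy=4,interpolation=cv2.INTER_CUBIC)
b=cv2.resize(w['img'][200:340,250:390],None,fx=3,fy=3,interpolation=cv2.INTER_CUBIC)
save({'img':c['img']},n+'_sf');save({'img':w['img']},n+'_wf')
cv2.imwrite('pics/'+n+'.png',cv2.cvtColor(np.hstack([a[:420,:400],b[:420,:400]]),cv2.COLOR_RGB2BGR))
E
python3 look.py r0
```

```text
time: 7.22
eef_pos: [0.5751, 0.0413, 0.0706]
tool_rot: [-0.549, -0.445, 0.446, 0.549]
wrist_force: [-1.5, -1.9, 0.4]
opening: 0.18
7.225 [0.5751 0.0413 0.0706] F [-1.5 -1.9  0.4] T [-0.358  0.278 -0.028] 0.18
turn 0.6516241794653366
```

View pics/r0.png

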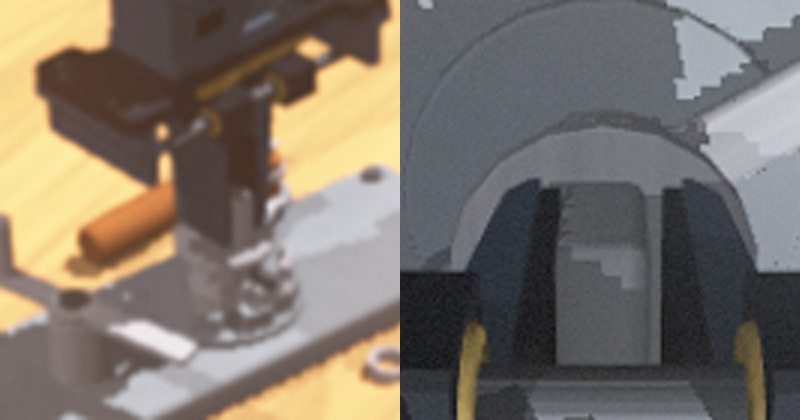

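```bash
cat > trk.py <<'E'
from h import *
import sys
n=sys.argv[1]
s=monitor.state();M=R.from_quat(s['tool_rot']).as_matrix()
print(round(s['time'],2),'F',s['wrist_force'].round(1),'T',s['torque'].round(3),'turn',(np.arctan2(M[1,0],M[0,0])-.7115).__round__(3),s['eef_pos'].round(4),round(s['opening'],3))
w=cams.capture('wrist');save(w,n+'_wf')
g=lambda i:cv2.Sobel(cv2.GaussianBlur(i,(0,0),1).astype(np.float32),cv2.CV_32F,0,1)
r=cv2.imread('pics/r0_wf.png',0); q=cv2.cvtColor(w['img'],cv2.COLOR_RGB2GRAY)
for (x0,x1,y0,y1) in [(285,345,236,254),(303,333,255,292)]:
    m=cv2.matchTemplate(g(q)[y0-20:y1+20,x0-12:x1+12],g(r)[y0:y1,x0:x1],cv2.TM_CCOEFF_NORMED)
    _,v,_,l=cv2.minMaxLoc(m);print('shift',l[0]-12,l[1]-20,round(v,2))
cv2.imwrite('pics/'+n+'.png',cv2.resize(cv2.cvtColor(w['img'],cv2.COLOR_RGB2BGR)[200:340,220:420],None,fx=3,fy=3))
E
python3 -m jog '[{"fingers":18,"linear":[0,0,0],"rotation":[0,0,0.03]},{"fingers":18,"linear":[0,0,0],"rotation":[0,0,0.03]},{"fingers":18,"linear":[0,0,0],"rotation":[0,0,0.03]},{"fingers":18,"linear":[0,0,0],"rotation":[0,0,0.02]},{"fingers":18,"linear":[0,0,0],"rotation":[0,0,0]}]'; python3 trk.py r1
```

```text
time: 7.95
eef_pos: [0.5745, 0.0405, 0.0705]
tool_rot: [-0.523, -0.475, 0.476, 0.524]
wrist_force: [-6.2, -10.1, 5.1]
opening: 0.176
7.95 F [ -6.2 -10.1   5.1] T [-1.916  1.108 -0.218] turn 0.763 [0.5745 0.0405 0.0705] 0.176
shift 1 1 0.95
shift 2 1 0.8
```

View pics/r1.png

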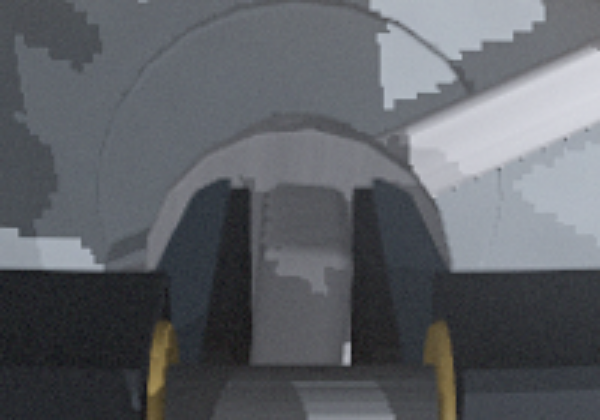

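```bash
python3 -m jog '[{"fingers":18,"linear":[-0.06,-0.09,0],"rotation":[0,0,0]},{"fingers":18,"linear":[0,0,0],"rotation":[0,0,0]}]'; python3 trk.py r2
```

```text
time: 8.25
eef_pos: [0.5744, 0.0403, 0.0705]
tool_rot: [-0.524, -0.475, 0.475, 0.524]
wrist_force: [-3.6, -4.4, 3.3]
opening: 0.178
8.25 F [-3.6 -4.4  3.3] T [-0.897  0.638 -0.152] turn 0.762 [0.5744 0.0403 0.0705] 0.178
shift 2 1 0.94
shift 2 1 0.82
```

```bash
python3 -m jog '[{"fingers":18,"linear":[-0.04,-0.06,0],"rotation":[0,0,0.03]},{"fingers":18,"linear":[0,0,0],"rotation":[0,0,0]}]'; python3 trk.py r3;  python3 -m jog '[{"fingers":18,"linear":[0,0,0],"rotation":[0,0,0.03]},{"fingers":18,"linear":[0,0,0],"rotation":[0,0,0]}]'; python3 trk.py r4
```

```text
time: 8.55
eef_pos: [0.5743, 0.04, 0.0705]
tool_rot: [-0.516, -0.483, 0.483, 0.517]
wrist_force: [-2.6, -1.5, 2.3]
opening: 0.181
8.55 F [-2.6 -1.5  2.3] T [-0.201  0.396 -0.112] turn 0.792 [0.5743 0.04   0.0705] 0.181
shift 2 1 0.95
shift 4 1 0.8
time: 8.85
eef_pos: [0.5743, 0.0399, 0.0704]
tool_rot: [-0.509, -0.491, 0.491, 0.509]
wrist_force: [-2.8, -1.0, 2.4]
opening: 0.183
8.85 F [-2.8 -1.   2.4] T [-0.194  0.433 -0.107] turn 0.822 [0.5743 0.0399 0.0704] 0.183
shift 2 1 0.95
shift 3 1 0.84
```

View pics/r4.png

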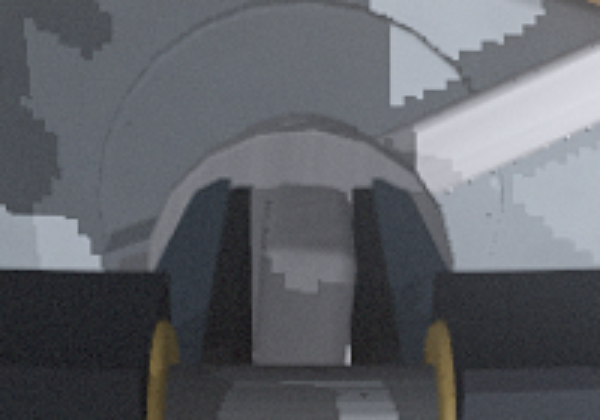

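```bash
for i in 5; do python3 -m jog '[{"fingers":18,"linear":[0,0,0],"rotation":[0,0,0.03]},{"fingers":18,"linear":[0,0,0],"rotation":[0,0,0]}]' >/dev/null; python3 trk.py r5; done;  python3 -m jog '[{"fingers":18,"linear":[0,0,0],"rotation":[0,0,0.03]},{"fingers":18,"linear":[0,0,0],"rotation":[0,0,0]}]'>/dev/null; python3 trk.py r6
```

```text
9.15 F [-2.6 -1.   2. ] T [-0.307  0.381 -0.077] turn 0.852 [0.5743 0.0398 0.0704] 0.177
shift 2 1 0.95
shift 3 1 0.82
9.45 F [-1.8 -3.   2.5] T [-0.497  0.441 -0.167] turn 0.882 [0.5743 0.0398 0.0704] 0.18
shift 2 1 0.94
shift 4 1 0.83
```

```bash
python3 -m jog '[{"fingers":18,"linear":[0,0,0],"rotation":[0,0,0.03]},{"fingers":18,"linear":[0,0,0],"rotation":[0,0,0]}]' >/dev/null; python3 trk.py r7;  python3 -m jog '[{"fingers":18,"linear":[0,0,0],"rotation":[0,0,0.03]},{"fingers":18,"linear":[0,0,0],"rotation":[0,0,0]}]'>/dev/null; python3 trk.py r8
```

```text
9.75 F [-2.6 -4.4  2. ] T [-0.73   0.402 -0.141] turn 0.912 [0.5743 0.0398 0.0704] 0.178
shift 2 1 0.94
shift 3 1 0.82
10.05 F [-2.2 -4.4  0.7] T [-0.823  0.416 -0.122] turn 0.942 [0.5743 0.0397 0.0704] 0.182
shift 2 1 0.94
shift 3 1 0.83
```

```bash
python3 -m jog '[{"fingers":18,"linear":[-0.02,-0.03,0],"rotation":[0,0,0.03]},{"fingers":18,"linear":[0,0,0],"rotation":[0,0,0]}]' >/dev/null; python3 trk.py r9;  python3 -m jog '[{"fingers":18,"linear":[0,0,0],"rotation":[0,0,0.03]},{"fingers":18,"linear":[0,0,0],"rotation":[0,0,0]}]'>/dev/null; python3 trk.py r10
```

```text
10.35 F [-0.9 -2.6 -0.6] T [-0.562  0.113 -0.095] turn 0.972 [0.5743 0.0396 0.0704] 0.183
shift 2 1 0.94
shift 3 1 0.85
10.65 F [ 0.5 -3.4 -2.9] T [-0.562  0.026 -0.01 ] turn 1.002 [0.5742 0.0396 0.0704] 0.178
shift 2 1 0.94
shift 3 1 0.84
```

View pics/r10.png

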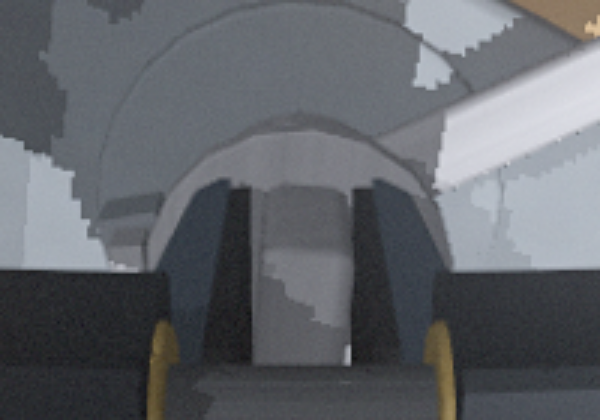

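```bash
python3 -m jog '[{"fingers":21,"linear":[0,0,0],"rotation":[0,0,0]},{"fingers":21,"linear":[0,0,0],"rotation":[0,0,0]}]' >/dev/null; python3 trk.py r11
```

```text
10.95 F [-1.1  0.5 -0.3] T [ 0.077 -0.002  0.005] turn 1.001 [0.5742 0.0398 0.0705] 0.208
shift 1 1 0.94
shift 3 1 0.86
```

View pics/r11.png

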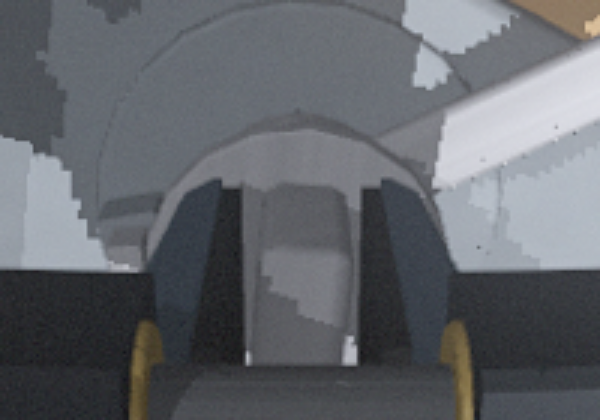

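```bash
python3 -m jog '[{"fingers":18,"linear":[0,0,0],"rotation":[0,0,0]},{"fingers":18,"linear":[0,0,0],"rotation":[0,0,0.03]},{"fingers":20,"linear":[0,0,0],"rotation":[0,0,0]},{"fingers":20,"linear":[0,0,0],"rotation":[0,0,0]}]' >/dev/null; python3 trk.py r12;python3 -m jog '[{"fingers":18,"linear":[0,0,0],"rotation":[0,0,0]},{"fingers":18,"linear":[0,0,0],"rotation":[0,0,0.03]},{"fingers":20,"linear":[0,0,0],"rotation":[0,0,0]},{"fingers":20,"linear":[0,0,0],"rotation":[0,0,0]}]' >/dev/null; python3 trk.py r13
```

```text
11.5 F [-0.4  0.6 -0. ] T [-0.017  0.048 -0.037] turn 1.031 [0.5741 0.0397 0.0704] 0.199
shift 1 1 0.94
shift 3 1 0.85
12.05 F [0.1 0.1 0.7] T [ 0.054 -0.    -0.021] turn 1.061 [0.5741 0.0396 0.0704] 0.2
shift 1 -2 0.87
shift 4 -3 0.78
```

```bash
python3 trk.py r14; python3 look.py s14
```

```text
12.1 F [-0.7 -0.  -0.9] T [ 0.02   0.024 -0.058] turn 1.061 [0.5741 0.0396 0.0704] 0.197
shift 1 -2 0.87
shift 4 -3 0.79
12.15 [0.5741 0.0396 0.0704] F [-0.8 -0.3  0.4] T [0.061 0.012 0.018] 0.202
turn 1.061416664284157
```

View pics/r14.png

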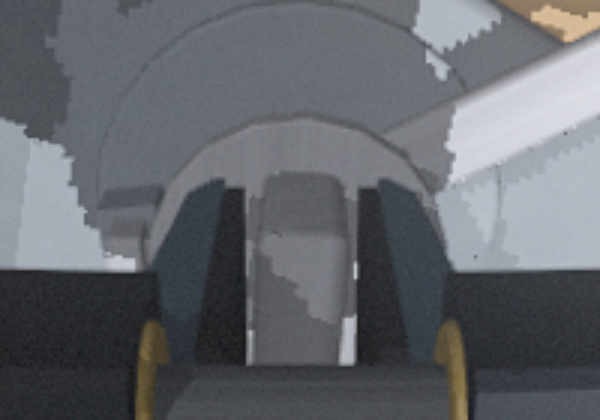

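View pics/s14.png

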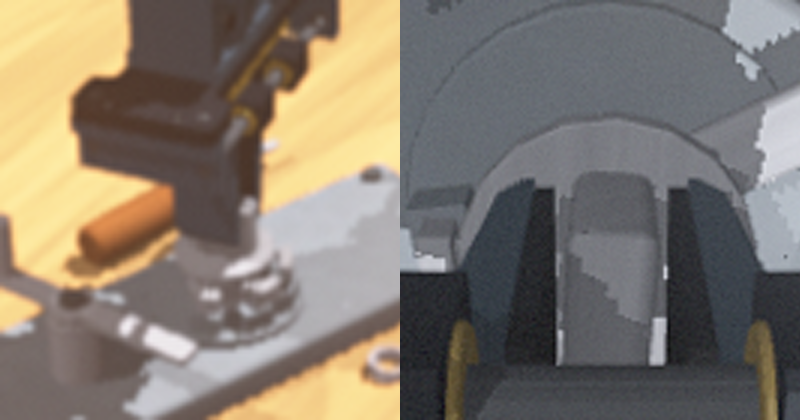

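```bash
python3 - <<'E'
from h import *
c=cams.capture('wrist'); s=monitor.state(); M=R.from_quat(s['tool_rot']).as_matrix(); t=s['eef_pos']
k=t.copy()
for z in (.065,.058):
  p=k+M[:,2]*.027;p[2]=z; print('flange',z,proj(c,p,True))
for z in (.096,.089):
  p=k+M[:,2]*.018;p[2]=z; print('wing end',z,proj(c,p,True))
E
```

```text
flange 0.065 (np.float64(320.0596053909204), np.float64(238.51485026334595))
flange 0.058 (np.float64(320.04981360249934), np.float64(234.7011561203086))
wing end 0.096 (np.float64(320.1114548152486), np.float64(279.67464314672014))
wing end 0.089 (np.float64(320.0980044226591), np.float64(273.5634661504372))
```

```bash
python3 -m jog '[{"fingers":40,"linear":[0,0,0],"rotation":[0,0,0]},{"fingers":40,"linear":[0,0,0],"rotation":[0,0,0]},{"fingers":40,"linear":[0,0,0],"rotation":[0,0,0]}]' >/dev/null; python3 trk.py r15
```

```text
12.68 F [ 0.5 -1.  -0.6] T [0.069 0.022 0.008] turn 1.061 [0.5741 0.0395 0.0704] 0.396
shift 1 -2 0.87
shift 3 -3 0.81
```

View pics/r15.png

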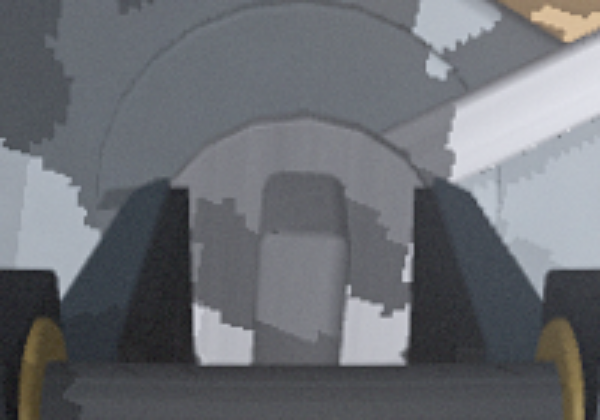

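```bash
python3 -m jog '[{"fingers":40,"linear":[0,0,2],"rotation":[0,0,0]},{"fingers":40,"linear":[0,0,2.5],"rotation":[0,0,0]},{"fingers":40,"linear":[0,0,1.5],"rotation":[0,0,0]},{"fingers":40,"linear":[-2.5,-2.9,0],"rotation":[0,0,-0.07]},{"fingers":40,"linear":[-2.5,-2.9,0],"rotation":[0,0,-0.07]}]';python3 -m jog '[{"fingers":40,"linear":[-2.6,-2.9,0],"rotation":[0,0,-0.06]},{"fingers":40,"linear":[0,0,0],"rotation":[0,0,0]},{"fingers":40,"linear":[0,0,0],"rotation":[0,0,0]},{"fingers":40,"linear":[0,0,0],"rotation":[0,0,0]}]'; python3 - <<'E'
from h import *
import pickle
s0=monitor.state();w=cams.capture('wrist');s=monitor.state();save(w,'p1')
c=cams.capture('scene');t=cams.capture('top');save(c,'p1s');save(t,'p1t')
pickle.dump((w,c,t),open('p1.pkl','wb'))
print(s['time'],s0['eef_pos'],s['eef_pos']);M=R.from_quat(s['tool_rot']).as_matrix();print('jaw',np.arctan2(M[1,0],M[0,0]))
for p in [(.4977,-.0487,.099),(.5427,-.0502,.068)]: print(proj(w,p,True))
a=cv2.resize(c['img'][210:350,190:377],None,fx=4,fy=4,interpolation=cv2.INTER_CUBIC)
cv2.imwrite('pics/p1sz.png',cv2.cvtColor(a,cv2.COLOR_RGB2BGR))
E
```

```text
time: 13.35
eef_pos: [0.5236, -0.0189, 0.1304]
tool_rot: [0.485, 0.515, -0.515, -0.484]
wrist_force: [-0.7, -1.1, -0.5]
opening: 0.401
time: 13.85
eef_pos: [0.4988, -0.0469, 0.1304]
tool_rot: [0.499, 0.501, -0.501, -0.499]
wrist_force: [-0.3, 0.4, 0.1]
opening: 0.4
13.9 [ 0.49876145 -0.04694861  0.13038481] [ 0.49870102 -0.04693559  0.13036678]
jaw 1.5740955241904424
(np.float64(317.1250491798495), np.float64(269.1436643963423))
(np.float64(315.2484063934932), np.float64(313.27105618698755))
```

View pics/p1.png

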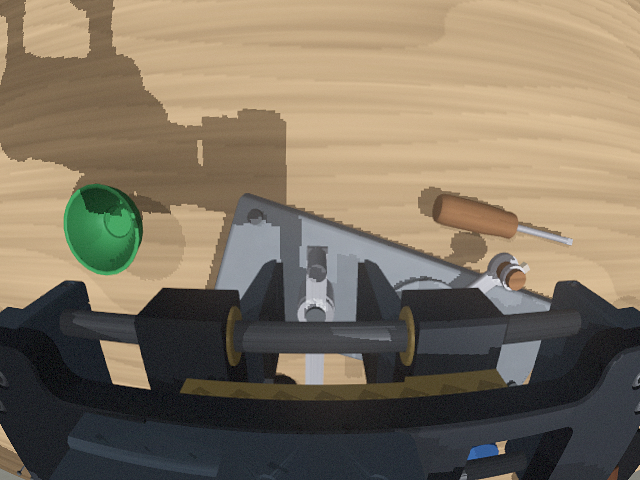

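View pics/p1sz.png

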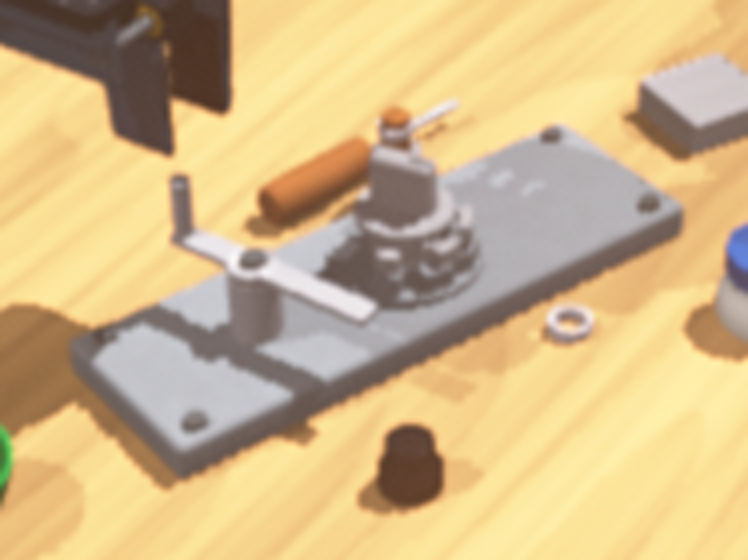

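```bash
python3 - <<'E'
import cv2,numpy as np
a=cv2.imread('pics/p1.png')[220:360,220:420];a=cv2.resize(a,None,fx=4,fy=4,interpolation=cv2.INTER_CUBIC); cv2.imwrite('pics/p1z.png',a)
x=cv2.imread('pics/scene0.png')[235:300,270:320];y=cv2.imread('pics/p1s.png')[235:300,270:320]
cv2.imwrite('pics/cmp.png',cv2.resize(np.hstack([x,y]),None,fx=8,fy=8,interpolation=cv2.INTER_CUBIC))
E
```

```text
(no output)
```

View pics/p1z.png

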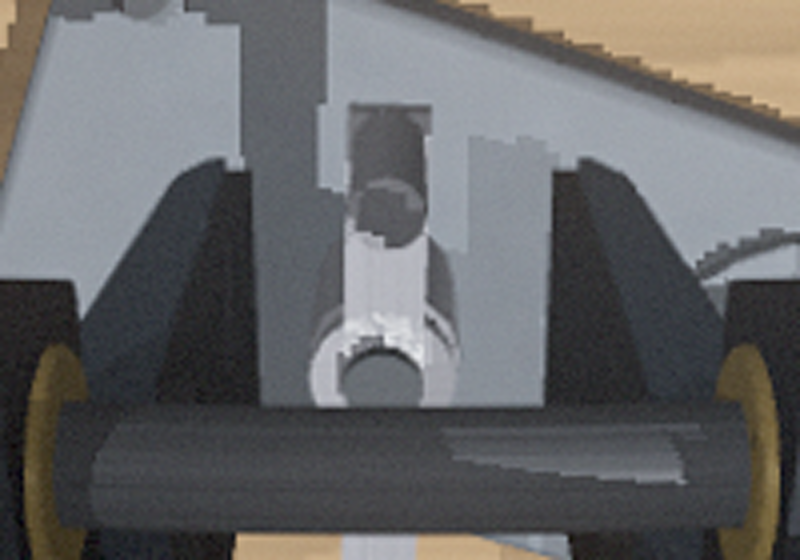

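View pics/cmp.png

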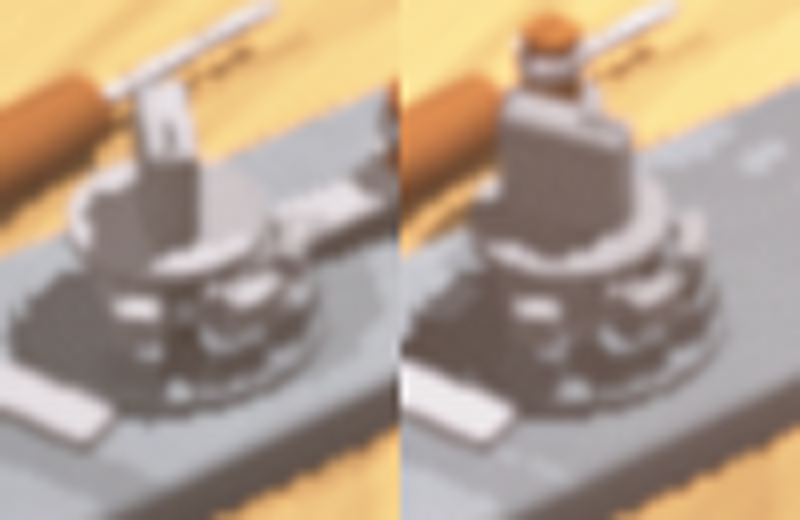

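```bash
python3 - <<'E'
from h import *
import pickle; w,c,t=pickle.load(open('p1.pkl','rb'));s=monitor.state();M=R.from_quat(s['tool_rot']).as_matrix();e=s['eef_pos']
f=(257+548)/8+220; print('finger mid col',f,'pred',proj(w,e,True))
p=onz(w,316.75,273,.099,True);h=onz(w,316,313.8,.070,True);print(p,h,'d',p-h,np.hypot(*(p-h)[:2]))
print('post rel TCP tool x,z',1e3*(M.T@(p-e))[[0,2]])
y=-.335;Y=np.array([-np.sin(y),np.cos(y)]);print('pivot from knob',np.array([.574,.0395])-.095*Y)
E
```

```text
finger mid col 320.625 pred (np.float64(320.1154381142015), np.float64(292.7004307252039))
[ 0.50009895 -0.04891583  0.099     ] [ 0.54206801 -0.04965454  0.07      ] d [-0.04196906  0.0007387   0.029     ] 0.04197556460708746
post rel TCP tool x,z [-1.92984567 -1.66570237]
pivot from knob [ 0.54276693 -0.05021898]
```

```bash
python3 -m jog '[{"fingers":40,"linear":[0,-0.2,-2],"rotation":[0,0,0]},{"fingers":40,"linear":[0,0,-2],"rotation":[0,0,0]},{"fingers":40,"linear":[0,0,-1.5],"rotation":[0,0,0]},{"fingers":40,"linear":[0,0,-0.4],"rotation":[0,0,0]},{"fingers":25,"linear":[0,0,0],"rotation":[0,0,0]}]' 8;python3 -m jog '[{"fingers":15,"linear":[0,0,0],"rotation":[0,0,0]},{"fingers":8,"linear":[0,0,0],"rotation":[0,0,0]},{"fingers":8,"linear":[0,0,0],"rotation":[0,0,0]}]' 8; python3 -c "
from h import *
s=monitor.state();print(s['eef_pos'],s['wrist_force'],s['torque'],s['opening'])"
```

```text
time: 14.62
eef_pos: [0.4982, -0.0493, 0.0715]
tool_rot: [-0.499, -0.501, 0.501, 0.499]
wrist_force: [0.6, -1.6, -0.7]
opening: 0.322
time: 15.0
eef_pos: [0.4984, -0.0495, 0.0718]
tool_rot: [0.5, 0.501, -0.5, -0.499]
wrist_force: [-0.8, 0.3, 5.9]
opening: 0.13
[ 0.49842755 -0.0494867   0.07184768] [-0.76967115  0.34174016  5.9444334 ] [0.09194287 0.08743151 0.03807398] 0.1298363554877697
```

```bash
python3 -m jog '[{"fingers":8,"linear":[0.03,-0.56,0],"rotation":[0,0,0.1]},{"fingers":8,"linear":[0.1,-0.55,0],"rotation":[0,0,0.1]},{"fingers":8,"linear":[0.17,-0.53,0],"rotation":[0,0,0.1]}]' 8; python3 -c "
from h import *
s=monitor.state();print(s['eef_pos'],s['wrist_force'],s['torque'],s['opening'])"
```

```text
time: 15.38
eef_pos: [0.501, -0.0658, 0.0717]
tool_rot: [0.418, 0.57, -0.57, -0.418]
wrist_force: [-1.8, 3.4, 6.5]
opening: 0.128
[ 0.50098857 -0.06579362  0.07172888] [-1.83010352  3.36729181  6.46798985] [0.57963687 0.34805123 0.06104917] 0.12773931410725722
```

```bash
python3 -m jog '[{"fingers":8,"linear":[0.24,-0.51,0.05],"rotation":[0,0,0.1]},{"fingers":8,"linear":[0.3,-0.48,0],"rotation":[0,0,0.1]},{"fingers":8,"linear":[0.36,-0.43,0],"rotation":[0,0,0.1]},{"fingers":8,"linear":[0.41,-0.39,0],"rotation":[0,0,0.1]}]' 8; python3 -c "
from h import *
s=monitor.state();print(s['eef_pos'],s['wrist_force'],s['torque'],s['opening'])"
```

```text
time: 15.88
eef_pos: [0.513, -0.0841, 0.0718]
tool_rot: [-0.296, -0.642, 0.642, 0.297]
wrist_force: [-6.4, -2.6, 3.1]
opening: 0.125
[ 0.51303817 -0.08407658  0.07180698] [-6.4117192  -2.60497971  3.08647291] [-0.29579217  1.11040318  0.03307421] 0.1252943225471001
```

```bash
python3 -m jog '[{"fingers":8,"linear":[0.45,-0.33,0],"rotation":[0,0,0.1]},{"fingers":8,"linear":[0.45,-0.25,0],"rotation":[0,0,0.1]}]' 8; python3 - <<'E'
from h import *
s=monitor.state();print(s['eef_pos'],s['wrist_force'],s['torque'],s['opening'],s['joints'])
c=cams.capture('scene');a=cv2.resize(c['img'][210:350,190:377],None,fx=4,fy=4,interpolation=cv2.INTER_CUBIC)
cv2.imwrite('pics/k1.png',cv2.cvtColor(a,cv2.COLOR_RGB2BGR))
E
```

```text
time: 16.12
eef_pos: [0.5221, -0.0903, 0.0718]
tool_rot: [-0.23, -0.668, 0.669, 0.232]
wrist_force: [-7.8, -7.3, 3.1]
opening: 0.125
[ 0.52208247 -0.09032925  0.071831  ] [-7.76333807 -7.32537906  3.08099935] [-1.3408619   1.29657474 -0.02960987] 0.12538259902846854 [-2.83227339e-01  5.52082225e-01  1.72996480e+00 -1.61197220e-03
  8.61562970e-01 -2.75874752e+00]
```

View pics/k1.png

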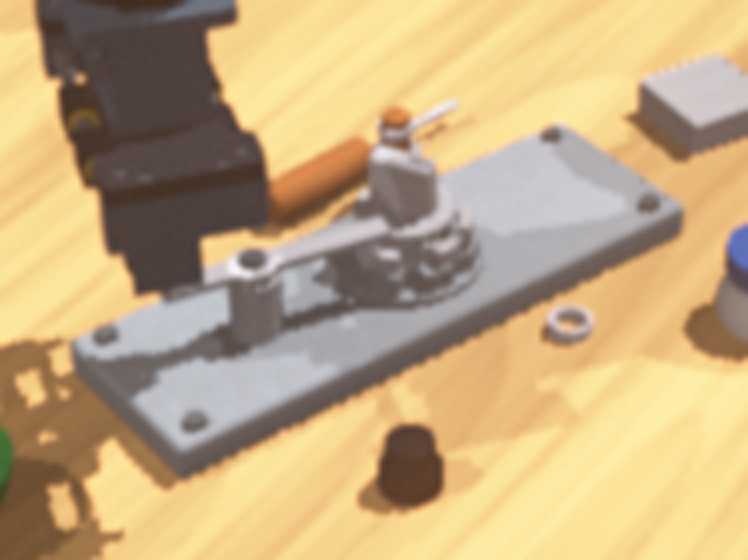

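```bash
python3 -m jog '[{"fingers":8,"linear":[0.25,-0.2,0],"rotation":[0,0,0]},{"fingers":8,"linear":[0.2,-0.12,0],"rotation":[0,0,0]},{"fingers":8,"linear":[0,0,0],"rotation":[0,0,0]}]' 8; python3 - <<'E'
from h import *
s=monitor.state();print(s['eef_pos'],s['wrist_force'],s['torque'],s['opening'])
E
```

```text
time: 16.55
eef_pos: [0.5277, -0.093, 0.0719]
tool_rot: [-0.232, -0.668, 0.668, 0.232]
wrist_force: [-1.9, -1.4, -1.2]
opening: 0.126
[ 0.52768912 -0.09298459  0.07185278] [-1.88211609 -1.36691648 -1.20383614] [-0.23740217  0.51392335  0.00566242] 0.12618075435036588
```

```bash
python3 -m jog '[{"fingers":8,"linear":[0.12,-0.03,0],"rotation":[0,0,0]},{"fingers":8,"linear":[0,0,0],"rotation":[0,0,0]}]' 8; python3 -c "
from h import *
s=monitor.state();print(s['eef_pos'],s['wrist_force'],s['torque'],s['opening'])";python3 -m jog '[{"fingers":8,"linear":[0.1,-0.03,0],"rotation":[0,0,0]},{"fingers":8,"linear":[0,0,0],"rotation":[0,0,0]}]' 8; python3 -c "
from h import *
s=monitor.state();print(s['eef_pos'],s['wrist_force'],s['torque'],s['opening'])"
```

```text
time: 16.8
eef_pos: [0.5289, -0.0933, 0.0719]
tool_rot: [-0.232, -0.668, 0.668, 0.232]
wrist_force: [-3.4, -2.2, -2.0]
opening: 0.128
[ 0.52892199 -0.09328128  0.07186474] [-3.36516131 -2.23152581 -2.03067804] [-0.37327094  0.56987914  0.10024216] 0.1280613856358101
time: 17.05
eef_pos: [0.53, -0.0936, 0.0719]
tool_rot: [-0.232, -0.668, 0.668, 0.232]
wrist_force: [-3.4, -2.6, -0.9]
opening: 0.129
[ 0.52996816 -0.09357515  0.07187623] [-3.40747926 -2.57220157 -0.937733  ] [-0.25966125  0.60669677  0.04874957] 0.1290471657209853
```

Still moving freely, with no stop felt yet; I'll keep on in small steps.

```bash
python3 -m jog '[{"fingers":8,"linear":[0.1,-0.03,0],"rotation":[0,0,0]},{"fingers":8,"linear":[0,0,0],"rotation":[0,0,0]}]' 8; python3 -c "
from h import *
s=monitor.state();print(s['eef_pos'],s['wrist_force'],s['torque'],s['opening'])";python3 -m jog '[{"fingers":8,"linear":[0.1,-0.03,0],"rotation":[0,0,0]},{"fingers":8,"linear":[0,0,0],"rotation":[0,0,0]}]' 8; python3 - <<'E'
from h import *
s=monitor.state();print(s['eef_pos'],s['wrist_force'],s['torque'],s['opening'])
c=cams.capture('scene');t=cams.capture('top')
a=cv2.resize(c['img'][210:310,210:310],None,fx=4,fy=4,interpolation=cv2.INTER_CUBIC)
b=cv2.resize(t['img'][180:280,310:410],None,fx=4,fy=4,interpolation=cv2.INTER_CUBIC)
cv2.imwrite('pics/k2.png',cv2.cvtColor(np.hstack([a,b]),cv2.COLOR_RGB2BGR))
E
```

```text
time: 17.3
eef_pos: [0.5305, -0.0937, 0.0718]
tool_rot: [-0.232, -0.668, 0.668, 0.232]
wrist_force: [-5.8, -0.3, 0.0]
opening: 0.128
[ 0.53049626 -0.093709    0.07184928] [-5.76975461 -0.32307109  0.01994107] [-0.14153152  1.01916181  0.03489507] 0.12801543647387004
time: 17.55
eef_pos: [0.5306, -0.0937, 0.0718]
tool_rot: [-0.231, -0.668, 0.668, 0.233]
wrist_force: [-10.0, 0.6, 4.9]
opening: 0.127
[ 0.5305706  -0.09371055  0.07176771] [-10.03894232   0.57820543   4.93369391] [0.07888947 1.85983136 0.00461188] 0.12650485475989023
```

View pics/k2.png

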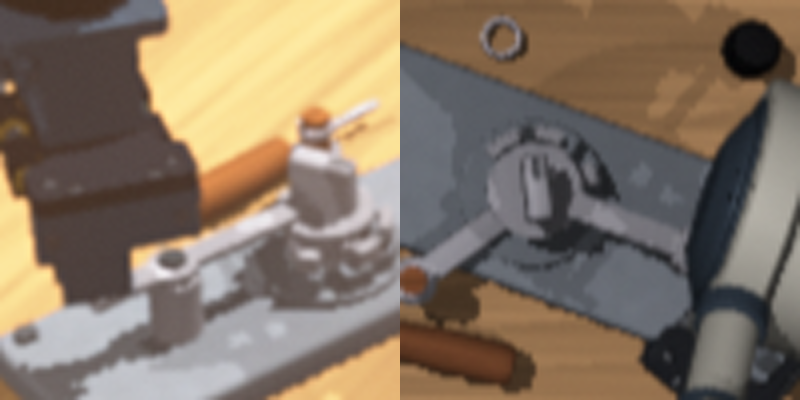

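```bash
python3 -m jog '[{"fingers":35,"linear":[0,0,0],"rotation":[0,0,0]},{"fingers":35,"linear":[0,0,0],"rotation":[0,0,0]},{"fingers":35,"linear":[0,0,0],"rotation":[0,0,0]},{"fingers":35,"linear":[0,0,1.5],"rotation":[0,0,0]},{"fingers":35,"linear":[0,0,2.5],"rotation":[0,0,0]}]'; python3 -m jog '[{"fingers":35,"linear":[0,0,3],"rotation":[0,0,0]},{"fingers":35,"linear":[0,0,4],"rotation":[0,0,0]},{"fingers":35,"linear":[-1,-4,2],"rotation":[0,0,0]},{"fingers":35,"linear":[-1,-4,2],"rotation":[0,0,0]},{"fingers":35,"linear":[-1,-4,0],"rotation":[0,0,0]}]'; python3 -m jog '[{"fingers":35,"linear":[-1,-4,0],"rotation":[0,0,0]},{"fingers":35,"linear":[-1,-4,0],"rotation":[0,0,0]},{"fingers":35,"linear":[-1,-4,0],"rotation":[0,0,0]},{"fingers":35,"linear":[0,0,0],"rotation":[0,0,0]}]';python3 - <<'E'
from h import *
s=monitor.state();print(s['time'],s['eef_pos'],s['wrist_force'])
c=cams.capture('scene');t=cams.capture('top');save(t,'f_t');save(c,'f_s')
import pickle;pickle.dump(t,open('ft.pkl','wb'))
a=cv2.resize(c['img'][210:310,210:310],None,fx=4,fy=4,interpolation=cv2.INTER_CUBIC)
b=cv2.resize(t['img'][180:280,310:410],None,fx=4,fy=4,interpolation=cv2.INTER_CUBIC)
cv2.imwrite('pics/k3.png',cv2.cvtColor(np.hstack([a,b]),cv2.COLOR_RGB2BGR))
E
```

```text
time: 18.27
eef_pos: [0.5317, -0.094, 0.1127]
tool_rot: [-0.232, -0.668, 0.668, 0.232]
wrist_force: [0.2, 0.4, -0.4]
opening: 0.349
time: 18.9
eef_pos: [0.5024, -0.2157, 0.2247]
tool_rot: [-0.233, -0.668, 0.668, 0.23]
wrist_force: [-0.3, 0.8, 0.1]
opening: 0.35
time: 19.4
eef_pos: [0.4859, -0.3168, 0.2214]
tool_rot: [-0.242, -0.651, 0.675, 0.248]
wrist_force: [-0.2, 0.2, 0.3]
opening: 0.349
19.4 [ 0.4858705  -0.31676037  0.22135632] [-0.19873018  0.16713375  0.27727748]
```

View pics/k3.png

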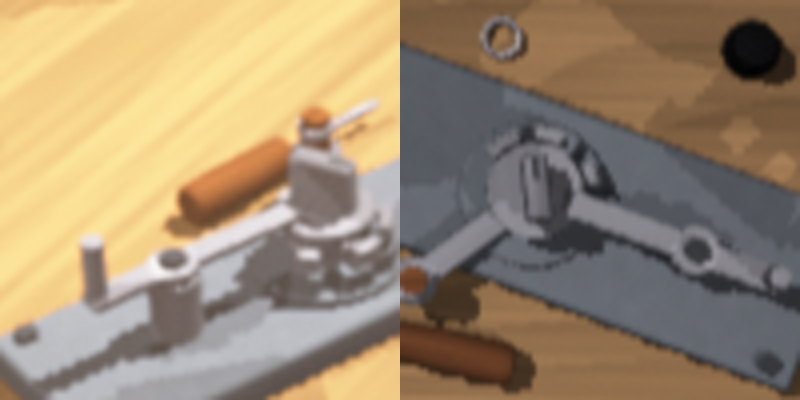

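View pics/f_t.png

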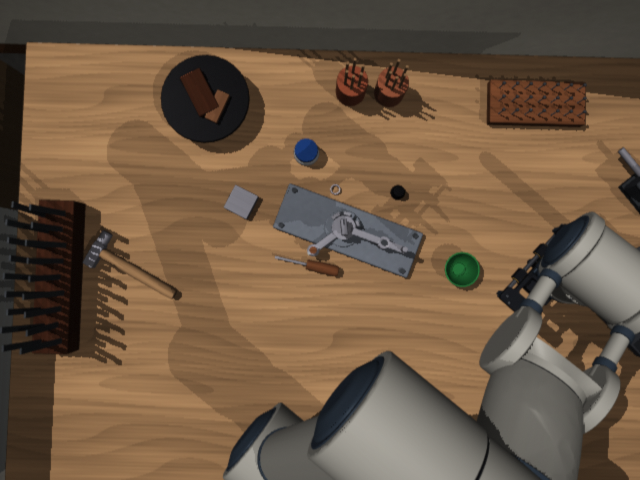

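```bash
python3 - <<'E'
from h import *
import pickle;t=pickle.load(open('ft.pkl','rb'))
print(monitor.state()['joints'].round(3))
f=lambda u,v,z: onz(t,310+(u-400)/4,180+v/4,z)[:2]
p=f(778,270,.099);h=f(698,247,.068);k=f(538,160,.089);fl=f(531,188,.06)
d=h-p;print('keeper dir',np.arctan2(d[1],d[0]),'tongue: ',[np.arctan2(*(f(*b,.065)-h)[::-1]) for b in [(598,212)]],'hub->flange',np.arctan2(*(fl-h)[::-1]),'head y',-.335+np.pi/2)
E
```

```text
[-0.657  0.423  1.451 -0.036  1.267 -3.082]
keeper dir 1.272672256304415 tongue:  [np.float64(1.2579105370306194)] hub->flange 1.2529035572716292 head y 1.2357963267948966
```

```bash
python3 -m jog '[{"fingers":35,"linear":[0,0,1],"rotation":[0,0,-0.15]},{"fingers":35,"linear":[0,0,0],"rotation":[0,0,-0.15]},{"fingers":35,"linear":[0,0,0],"rotation":[0,0,0]}]'; python3 - <<'E'
from h import *
s=monitor.state();print(s['joints'].round(3),s['time'])
t=cams.capture('top')
for l in ['graver','block','bowl','loupe','tin','shank','mallet']:
    r=cams.recognise(l,t); print(l,[np.round(x['extent'],1).tolist() for x in r[:1]])
print(ticket.close_job())
E
```

```text
time: 19.88
eef_pos: [0.4859, -0.3144, 0.2312]
tool_rot: [-0.336, -0.609, 0.631, 0.345]
wrist_force: [-0.3, 0.5, -0.2]
opening: 0.349
[-0.657  0.418  1.429 -0.034  1.304 -2.785] 19.875
graver [[309.1, 265.1, 62.0, 15.1]]
block [[240.2, 199.9, 32.9, 33.4]]
bowl [[463.3, 271.3, 35.2, 35.0]]
loupe [[399.8, 192.9, 15.4, 13.3]]
tin []
shank []
mallet [[130.8, 264.1, 93.9, 68.9]]
the job is handed in; nothing more can be done
None
```

The head is indexed to its next station, the keeper is home over the flange, and the job was handed in at about 20 s of the 58 s allowed.

**Knob:** I pulled it up about 10 mm, turned it 0.65 rad counter-clockwise and let the dog rest on the ring. From there I stepped on with the fingers slightly open until it dropped, with the tool turned 1.06 rad. The wrist camera showed the drop, and the scene camera shows the flange at its original seated height.

**Keeper:** I swung it by its post until it met a stop, where the wrist force rose to about 10 N with no further motion, then let go. In the last top picture its direction is within about 0.04 rad of the head's axis, and the tongue lies over the flange.

**Forces:** The highest readings I took were about 12 N at the wrist and about 0.2 N m of turning torque at the knob. I sampled these only between moves, so a brief peak could have been missed.

**Checks that failed or disagreed:**
- **Tin and shank:** the last network check did not report either one. The top picture taken just before shows both where they started.
- **Other loose things:** all reported within about 2 pixels of their first positions.
- **Drop height:** the shift seen in the wrist picture (about 4–5 px) was a little under the 4–6 px I predicted for a full drop. The scene view agreed with fully seated.
- **Joint 6 range:** while backing away it briefly read -3.082, against a stated limit of -3.08. I turned it back to -2.785 before handing in.

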